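# Load the reagent carrier and clear the misplaced dropper bottle

### The job

Load the reagent carrier for the next assay run: each bottle belongs in the well whose collar has the colour of its cap. The three reagent bottles stand on the bench, and somebody has put the yellow-capped dropper bottle into a well that belongs to one of them; move it to its own yellow well. Keep every bottle upright, lower it fully into its well without dropping it, and leave all four bottles released and standing at rest.

Things in the scene. Friction and masses are not known exactly. Their poses are not given: they have to be found in the camera images.
- carrier: Fixed reagent carrier: dark grey block in an aluminium frame, 204 mm square, 30 mm high, low steel handle on two facing sides (259 mm over them). Four wells 2 by 2, 94 mm apart, each 20 mm deep with a flat floor 10 mm above the bench: three 62 mm across, the yellow one 52 mm. Origin at the centre of its underside on the bench, z up; it may be turned any way.
- collar_purple: Purple collar (fixed ring, inner diameter 67 mm, outer 81 mm, 5 mm high) round the mouth of the 62 mm well for the purple-capped bottle. Origin on the well's axis at the level of the carrier's deck, 30 mm above the bench and 20 mm above the well's floor; z up.
- collar_blue: Blue collar (fixed ring, inner diameter 67 mm, outer 81 mm, 5 mm high) round the mouth of the 62 mm well for the blue-capped bottle. Origin as for the purple collar.
- collar_white: Off-white collar (fixed ring, inner diameter 67 mm, outer 81 mm, 5 mm high) round the mouth of the 62 mm well for the white-capped bottle. Origin as for the purple collar.
- collar_yellow: Yellow collar (fixed ring, inner diameter 57 mm, outer 71 mm, 5 mm high) round the mouth of the smaller 52 mm well for the dropper bottle. Origin as for the purple collar.
- bottle_purple: Loose round reagent bottle with purple screw cap, 48 mm in diameter, 88 mm high, about 90 g; straight body up to about 60 mm, shoulder above it, cap 30 mm in diameter from 72 to 88 mm. Origin at the centre of its underside, z up along the bottle. Stands on the bench.
- bottle_blue: The same reagent bottle with a blue screw cap. Origin at the centre of its underside, z up. Stands on the bench.
- bottle_white: The same reagent bottle with an off-white screw cap. Origin at the centre of its underside, z up. Stands on the bench.
- dropper: Loose black dropper bottle with yellow cap and nozzle, 84 mm high, about 60 g: black body 40 mm in diameter up to 52 mm, yellow cap 32 mm in diameter from 52 to 72 mm, thin nozzle above. Origin at the centre of its underside, z up. At the start it stands in one of the three 62 mm wells, its underside 10 mm above the bench.
Things that resemble listed ones, but are neither listed nor needed, are in the scene too. Leave any red look-alike of the dropper alone.

How it is judged:
By the outcome, as a careful person would: the job done as asked, in the order asked, and still so for the second after the job is handed in, with the robot touching nothing.
It also fails if it takes over 115 s, if anything falls off the work surface, if the arm or the gripper's body presses on something with over 40 N, if the wrist force passes 120 N, or if a joint passes its speed limit or range.

### The arm

A 7-joint arm with a two-finger parallel gripper is mounted at the origin on a cart in front of the work surface, level with it; the furniture and walls round the work are solid. World frame = base frame: x ahead of the robot, y to its left, z up, the work surface at z = 0. Lengths are in m, angles in rad, forces in N, time in s.
With the tool pointing down it reaches from about 0.425 to 0.875 m from the base axis. Payload 4.7 kg.
Tool frame: the origin (TCP) lies midway between the tips of the shut fingers; the grasp point (between the pads) lies 19 mm behind it; z points along the fingers, y is the line along which they close (so a half turn about z gives the same grasp; the last joint's range is limited). The gripper opens to 87 mm and grips with 3 to 60 N. Pads are 19 mm wide; open, the fingers measure 117 mm over their backs; the gripper's body (75 mm by 190 mm) begins 51 mm behind the grasp point.
Start: joints at [0.014, 0.321, -0.07, 1.45, 0.023, 1.371, -0.057], TCP at [0.65, -0, 0.188] pointing down, gripper open.
Joint ranges: [-2.86, 2.86], [-0.3, 2.09], [-1.38, 1.24], [0.06, 2.45], [-1.56, 4.7], [0.09, 2.05], [-2.69, 2.69]. Speed limits (rad/s): [2.57, 2.57, 3.14, 3.14, 3.14, 3.14, 3.14].

### API

Orientations are given as a rotation vector (axis times angle).
In Python, from bench import monitor, cams, workorder gives the robot as it stands.
- The arm moves only by the tool move_arm, never from a script. Its arguments are lists of equal length, an entry for each row: "slide": the shift along the tool's x, y, z in cm, a list of three; "roll": the turn about the tool's z in rad. In form: {"slide": [[dx, dy, dz], ...], "roll": [roll, ...]}. A call has 1 to 20 rows; each row is the pose to reach, as a shift and turn from the pose commanded when the call began, along the tool's axes at that moment; what a row does not reach only later rows make up. A row lasts 1/10 s, in which the tool goes at most 50 mm and 8.59 degrees, less where a joint would pass 70% of its speed; a pose out of reach is approached as far as the arm can. A call with a gripper value outside its range is refused whole. "gripper" is the finger opening in cm, from 0 to 8.7, set as the call begins (left out, the last holds). The fingers move at their own pace and stop on an object; "squeeze" is the grip in N (left out, the last holds). Time passes only in rows, so rows that repeat a pose let the fingers close. It gives the time, the measured TCP pose, the force, the opening and the grip force at its end, in the units of the state.
- monitor.get_state(): the state, without advancing time (a new reading comes with each control period).
- cams.get_image(name): name is "scene" or "side" or "wrist"; returns the picture (480x640x3 uint8, red, green, blue); there is no depth.
- cams.get_calibration(name): a dict with "mtx" (3x3 intrinsics, pixels), "dist_coeffs" ([k1, k2, p1, p2, k3] as OpenCV has them; the pictures are not rectified), "R" (3x3) and "t" (3): a world point X has camera coordinates R X + t. Camera axes: x right, y down, z forward; pixel columns grow to the right and rows downward; lengths in m; the calibration is good to about 2 mm. A picture is of the moment at which its call begins: read the wrist's pose just before it. get_calibration takes no time and is no camera call; for the wrist camera it gives the pose at the moment of the call.
- workorder.close_job(): hands the job in; it is judged then, once.
The state is a dict: "time": time; "joint_positions": joint angles; "qd": joint speeds; "joint_torque": joint torques, N m; "position": TCP position; "tool_rot": TCP orientation; "ft_force": force on the tool from outside, world axes, zero at the start; "torque": the same for the moment, N m; "grip_width": opening from 0.0 (shut) to 1.0 (fully open); "grip_force": force on a finger pad.
Only numpy, scipy, OpenCV 4.12 (cv2) and the standard library are available. Lean on these libraries where they do the work, as an engineer would, in place of code of your own. Each camera call takes 0.05 s, during which the arm holds its last target. There are 200 camera calls.

## Working session

There is one attempt and no reset: what is moved stays moved. The work goes in short steps, Python scripts to look and compute and a tool call to move; the robot and the scene stay as the last step left them, time stands still between calls to the robot, and variables do not carry over. Pictures are saved under pics/ and viewed, at most 14 in all, crops included, and the job is handed in when it is done.

Besides the shell and the picture viewer there is one more tool, called after "Call:" by a JSON object that holds its "api" and its "payload", one argument or row to a line. move_arm: Moves the arm, as the interface text tells. Its arguments: {"type":"object","properties":{"slide":{"type":"array","items":{"type":"array","items":{"type":"number"}}},"roll":{"type":"array","items":{"type":"number"}},"gripper":{"type":"number"},"squeeze":{"type":"number"}},"required":["slide","roll"]}

```bash
mkdir -p pics
cat > h.py <<'E'
import numpy as np, cv2
from bench import monitor, cams, workorder
def snap(n,f):
    c=cams.get_calibration(n); im=cams.get_image(n)[:,:,::-1].copy(); cv2.imwrite('pics/'+f,im); return im,c
def ray(c,uv):
    p=cv2.undistortPoints(np.array([[uv]],float),np.array(c['mtx']),np.array(c['dist_coeffs']))[0,0]
    R=np.array(c['R']);t=np.array(c['t']); return -R.T@t, R.T@np.array([p[0],p[1],1])
def onplane(c,uv,z):
    o,d=ray(c,uv); return o+d*(z-o[2])/d[2]
E
python3 - <<'E'
from h import *
for n in('scene','side','wrist'):
    im,c=snap(n,n+'0.png'); print(n,np.round(-np.array(c['R']).T@np.array(c['t']),3))
print(monitor.get_state())
E
```

```text
scene [-0.096 -0.367  0.68 ]
side [ 0.119 -0.822  0.691]
wrist [0.649 0.066 0.383]
{'time': 0.15, 'joint_positions': array([ 0.01409218,  0.32163665, -0.07009905,  1.45138119,  0.02261954,
        1.37079999, -0.05691941]), 'qd': array([-1.06986344e-03, -3.87107166e-03, -5.60361149e-05, -2.65847418e-03,
        1.45520034e-04,  5.09406408e-04, -3.85172473e-04]), 'joint_torque': array([ 2.16972071e-04, -4.91794288e+01, -4.04079035e-01, -3.12878716e+01,
       -6.39387709e-02,  4.04033612e-02,  9.90178205e-05]), 'position': array([ 6.49538684e-01, -4.27624501e-05,  1.87430174e-01]), 'tool_rot': array([-2.22074069e+00, -2.22080719e+00,  1.70504806e-03]), 'ft_force': array([-0.10391488, -0.89649632,  0.20067729]), 'torque': array([ 0.0008715 , -0.03011075,  0.02414353]), 'grip_force': 0.0, 'grip_width': 0.998532799264824}
```

View pics/scene0.png

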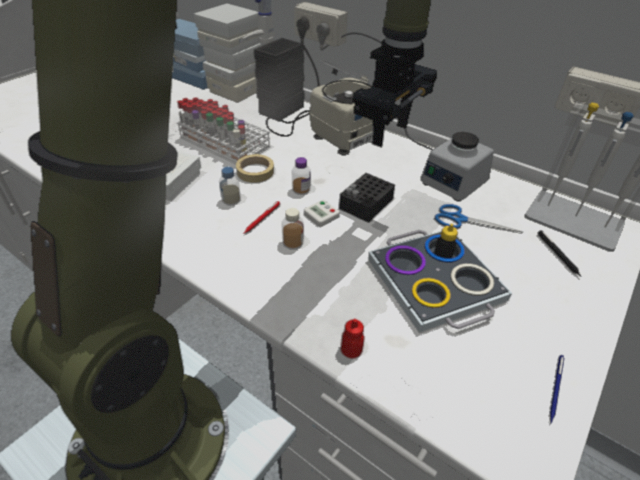

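View pics/side0.png

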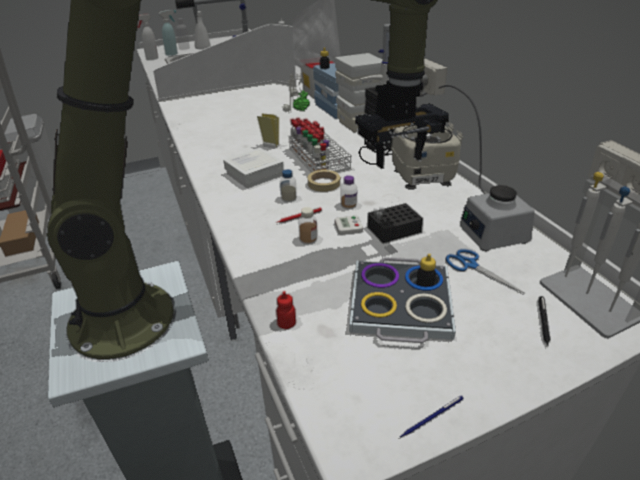

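View pics/wrist0.png

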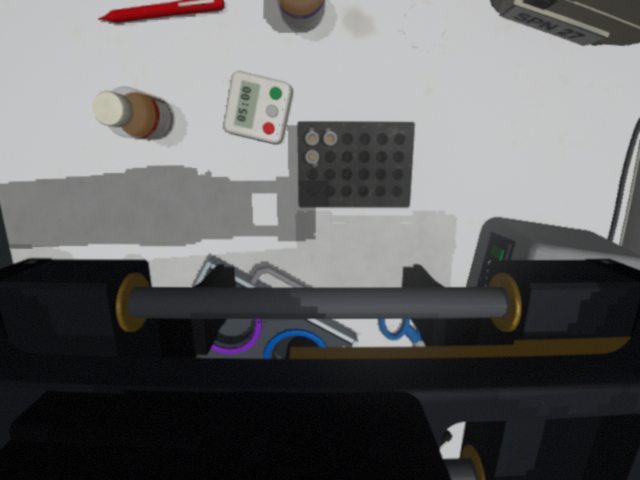

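Scene and side show all targets: the dropper stands in the blue well. In the scene image the collars are at purple (405,260), blue (444,247), white (472,278) and yellow (431,292). The caps are at purple (301,163), blue (228,173) and white (292,215). The red look-alike is at (352,338).

```bash
cat > meas.py <<'E'
from h import *
S={}
for n in('scene','side'): S[n]=(cv2.imread(f'pics/{n}0.png'),cams.get_calibration(n))
def mask(im,col,box):
    h=cv2.cvtColor(im,cv2.COLOR_BGR2HSV).astype(int);H,s,v=h[...,0],h[...,1],h[...,2]
    m={'purple':(H>122)&(H<160)&(s>80),'blue':(H>98)&(H<121)&(s>90),'yellow':(H>15)&(H<33)&(s>120),'white':(v>150)&(s<60)}[col]
    o=np.zeros(m.shape,np.uint8);x0,y0,x1,y1=box;o[y0:y1,x0:x1]=m[y0:y1,x0:x1]
    return o
def big(m):
    return max(cv2.findContours(m,cv2.RETR_EXTERNAL,cv2.CHAIN_APPROX_NONE)[0],key=cv2.contourArea)[:,0]
def circ(P):
    A=np.c_[2*P,np.ones(len(P))];x=np.linalg.lstsq(A,(P**2).sum(1),rcond=None)[0];return x[0],x[1],np.sqrt(x[2]+x[0]**2+x[1]**2)
if __name__=='__main__':
    B={'scene':dict(purple=(382,243,427,278),blue=(421,231,466,264),white=(449,262,497,297),yellow=(410,276,454,309)),
       'side':dict(purple=(357,260,402,290),blue=(403,258,446,293),white=(403,291,449,324),yellow=(358,289,400,321))}
    K={'scene':dict(purple=(288,152,315,172),blue=(216,162,240,180),white=(280,206,304,221),yellow=(436,222,462,243)),
       'side':dict(purple=(338,172,360,186),blue=(276,166,300,180),white=(296,206,320,223),yellow=(415,250,442,275))}
    for c in('purple','blue','white','yellow'):
        for n in S:
            im,cal=S[n]; k=big(mask(im,c,B[n][c])); k=cv2.convexHull(k.astype(np.int32))[:,0]
            print('collar',c,n,np.round(circ(np.array([onplane(cal,p,.0325)[:2] for p in k])),4))
        o=[]
        for n in S:
            im,cal=S[n];m=cv2.moments(mask(im,c,K[n][c]),True);uv=(m['m10']/m['m00'],m['m01']/m['m00']);o.append(ray(cal,uv));print('cap',c,n,np.round(uv,1),m['m00'],np.round(onplane(cal,uv,.072 if c=='yellow' else .081),4))
        (a,d),(b,e)=o;s=np.linalg.lstsq(np.c_[d,-e],b-a,rcond=None)[0];print('  tri',np.round((a+d*s[0]+b+e*s[1])/2,4),'gap',np.round(np.linalg.norm(a+d*s[0]-b-e*s[1]),4))
E
python3 meas.py
```

```text
collar purple scene [ 0.5418 -0.1257  0.0416]
collar purple side [ 0.5419 -0.1259  0.0419]
cap purple scene [300.7 162.2] 82.0 [0.631  0.2131 0.081 ]
cap purple side [348.5 179.4] 57.0 [0.6312 0.2132 0.081 ]
  tri [0.6311 0.2132 0.0809] gap 0.0002
collar blue scene [ 0.6221 -0.1735  0.0417]
collar blue side [ 0.6227 -0.1738  0.0418]
cap blue scene [227.7 170.1] 44.0 [0.4993 0.3251 0.081 ]
cap blue side [286.6 173.1] 52.0 [0.4925 0.3212 0.081 ]
  tri [0.4923 0.3176 0.0851] gap 0.0045
collar white scene [ 0.5758 -0.254   0.0401]
collar white side [ 0.576  -0.2541  0.0399]
cap white scene [291.4 211.9] 292.0 [0.4712 0.1113 0.081 ]
cap white side [307.4 213.3] 247.0 [0.4658 0.0996 0.081 ]
  tri [0.4722 0.1128 0.0754] gap 0.0066
collar yellow scene [ 0.4939 -0.2066  0.0359]
collar yellow side [ 0.494  -0.2071  0.0362]
cap yellow scene [448.8 233. ] 203.0 [ 0.6236 -0.1743  0.072 ]
cap yellow side [427.6 263.5] 176.0 [ 0.625  -0.1783  0.072 ]
  tri [ 0.6294 -0.1728  0.0669] gap 0.0004
```

Run:
```python
import cv2,numpy as np
a=cv2.imread('pics/scene0.png');b=cv2.imread('pics/side0.png')
f=lambda im,x,y:cv2.resize(im[y:y+45,x:x+40],None,fx=6,fy=6,interpolation=cv2.INTER_NEAREST)
o=np.vstack([np.hstack([f(a,430,220),f(a,210,160),f(a,272,205)]),np.hstack([f(b,408,248),f(b,270,163),f(b,288,204)])])
cv2.imwrite('pics/crop.png',o)
```

```text
(no output)
```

View pics/crop.png

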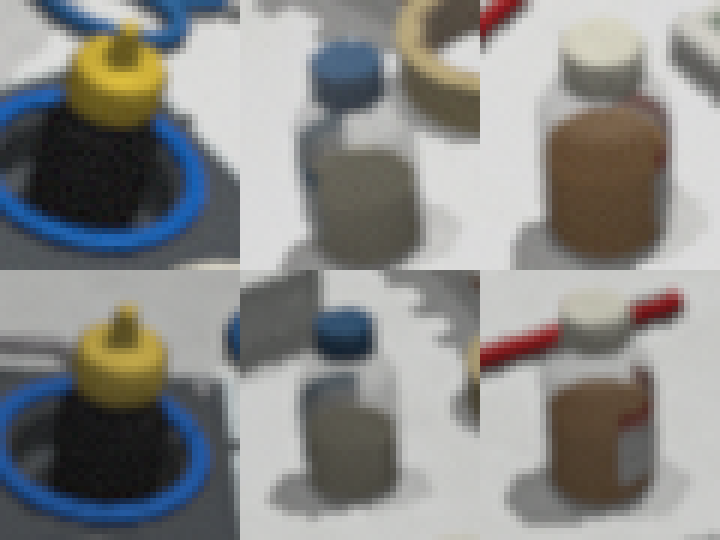

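The crops show the cap outlines clearly. In full-image pixels the dropper cap is at (448.8,233.5) in scene and (427.9,263.3) in side. The blue cap is at (227.4,172) and (286.7,173.2), and the white cap is at (291.6,214.2) and (307,211.7).

Run:
```python
from h import *
C={n:cams.get_calibration(n) for n in('scene','side')}
for k,a,b,z in(('drop',(448.8,233.5),(427.9,263.3),.072),('blue',(227.4,172),(286.7,173.2),.08),('white',(291.6,214.2),(307,211.7),.08),('purple',(300.7,162.4),(348.5,179.4),.08)):
    (p,d),(q,e)=ray(C['scene'],a),ray(C['side'],b);s=np.linalg.lstsq(np.c_[d,-e],q-p,rcond=None)[0]
    print(k,np.round([onplane(C['scene'],a,z),onplane(C['side'],b,z),(p+d*s[0]+q+e*s[1])/2],4).tolist())
st=monitor.get_state();print(cv2.Rodrigues(st['tool_rot'])[0].round(3))
```

```text
drop [[0.6223, -0.1749, 0.072], [0.626, -0.1781, 0.072], [0.6299, -0.1729, 0.0664]]
blue [[0.4943, 0.3211, 0.08], [0.4931, 0.3225, 0.08], [0.4918, 0.3182, 0.0824]]
white [[0.4665, 0.1069, 0.08], [0.4682, 0.1081, 0.08], [0.4679, 0.1079, 0.0795]]
purple [[0.6314, 0.2135, 0.08], [0.6322, 0.2151, 0.08], [0.6312, 0.2133, 0.0807]]
[[-0.     1.    -0.001]
 [ 1.     0.    -0.   ]
 [-0.    -0.001 -1.   ]]
```

Call:
{"api": "move_arm", "payload": {
  "slide": [
    [-4, -0.6, 0],
    [-8, -1.2, 0],
    [-12, -1.8, 0],
    [-15, -2.3, 0],
    [-17.6, -2.6, 0],
    [-17.6, -2.6, 0],
    [-17.6, -2.6, 2],
    [-17.6, -2.6, 4],
    [-17.6, -2.6, 6],
    [-17.6, -2.6, 8],
    [-17.6, -2.6, 9.5],
    [-17.6, -2.6, 11],
    [-17.6, -2.6, 12],
    [-17.6, -2.6, 12.4],
    [-17.6, -2.6, 12.4],
    [-17.6, -2.6, 12.4]
  ],
  "roll": [0, 0, 0, 0, 0, 0, 0, 0, 0, 0, 0, 0, 0, 0, 0, 0],
  "gripper": 8.7
}}

```text
time: 1.75
position: [0.6246, -0.1762, 0.0651]
tool_rot: [2.221, 2.221, 0.001]
ft_force: [-0.4, 0.3, 0.2]
grip_width: 1.001
grip_force: 0.0
```

Run:
```python
from h import *
a,_=snap('scene','a1.png');b,_=snap('side','b1.png')
f=lambda im,x,y:cv2.resize(im[y:y+150,x:x+130],None,fx=3,fy=3)
cv2.imwrite('pics/c1.png',np.hstack([f(a,380,150),f(b,360,170)]))
```

```text
(no output)
```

View pics/c1.png

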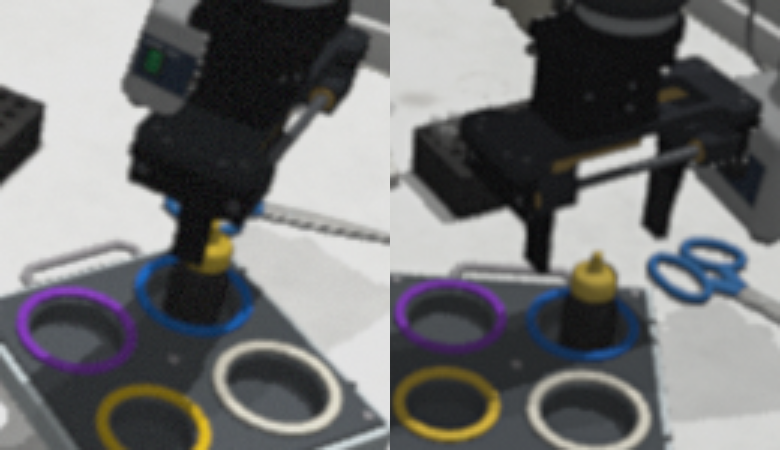

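The crop shows the fingers straddling the cap, with tips at side pixels about (409,260) and (448,248). The tips look high or offset relative to the cap centre at (428,265), so I'll check that numerically.

Run:
```python
from h import *
for n in('side','scene'):
    c=cams.get_calibration(n)
    pr=lambda P:cv2.projectPoints(np.array(P,float),cv2.Rodrigues(c['R'])[0],np.array(c['t']),c['mtx'],np.array(c['dist_coeffs']))[0][:,0].round(1).tolist()
    print(n,pr([[.6246,-.1762,z] for z in(.01,.064,.082,.094)]), pr([[.6246+s*.0435,-.1762,z] for z in(.065,.075,.085) for s in(-1,1)]))
from meas import mask
im=cv2.imread('pics/b1.png');m=mask(im,'yellow',(415,250,442,275));ys,xs=np.where(m);print('side cap cols',xs.min(),xs.max(),ys.min(),ys.max())
```

```text
side [[423.8, 285.6], [426.5, 266.0], [427.4, 259.2], [428.0, 254.6]] [[408.8, 271.1], [443.6, 260.3], [409.3, 267.3], [444.2, 256.6], [409.7, 263.4], [444.8, 252.8]]
scene [[443.6, 255.1], [449.0, 236.1], [450.9, 229.4], [452.2, 224.9]] [[439.7, 247.3], [458.0, 224.8], [440.7, 243.6], [459.1, 221.1], [441.8, 239.9], [460.2, 217.4]]
side cap cols 421 434 255 270
```

Call:
{"api": "move_arm", "payload": {
  "slide": [
    [0, 0, 0],
    [0, 0, 0],
    [0, 0, 0],
    [0, 0, 0],
    [0, 0, 0],
    [0, 0, 0]
  ],
  "roll": [0, 0, 0, 0, 0, 0],
  "gripper": 4.4,
  "squeeze": 10
}}

```text
time: 2.45
position: [0.624, -0.176, 0.0643]
tool_rot: [2.221, 2.221, -0.0]
ft_force: [0.3, -0.0, -0.2]
grip_width: 0.552
grip_force: 0.0
```

Run:
```python
from h import *
a,_=snap('scene','a2.png');b,_=snap('side','b2.png')
f=lambda im,x,y:cv2.resize(im[y:y+75,x:x+65],None,fx=6,fy=6)
cv2.imwrite('pics/c2.png',np.hstack([f(a,410,200),f(b,395,220)]))
```

```text
(no output)
```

View pics/c2.png

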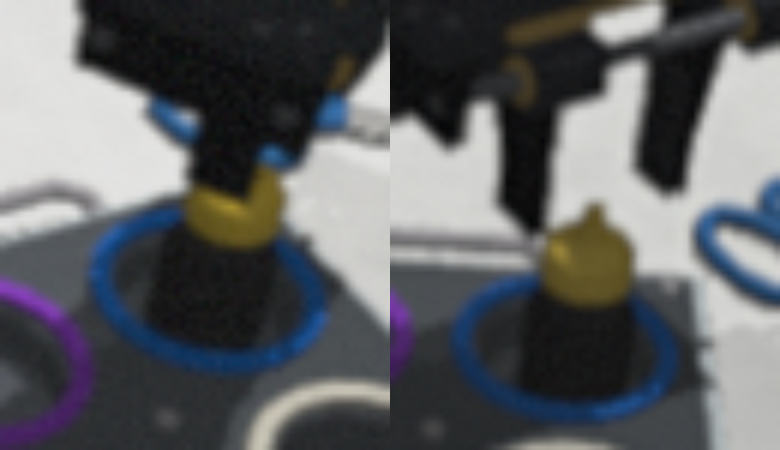

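The fingers are about 48 mm apart. The left tip is at scene (449,232) and side (419,259), and the right tip is at scene (457,227) and side (441,252). I'll triangulate the tips.

Run:
```python
from h import *
C={n:cams.get_calibration(n) for n in('scene','side')}
for a,b in(((449,231.7),(419,259)),((457,227.3),(441.5,251.7))):
    (p,d),(q,e)=ray(C['scene'],a),ray(C['side'],b);s=np.linalg.lstsq(np.c_[d,-e],q-p,rcond=None)[0]
    print(np.round((p+d*s[0]+q+e*s[1])/2,4),np.linalg.norm(p+d*s[0]-q-e*s[1]))
    for n,u in(('scene',a),('side',b)): print(n,[onplane(C[n],u,z).round(4).tolist() for z in(.065,.08,.09)])
```

```text
[ 0.6003 -0.1804  0.094 ] 0.0015627981880741797
scene [[0.636, -0.1707, 0.065], [0.6182, -0.1755, 0.08], [0.6063, -0.1786, 0.09]]
side [[0.6227, -0.15, 0.065], [0.6107, -0.1661, 0.08], [0.6026, -0.1769, 0.09]]
[ 0.6534 -0.1783  0.0824] 0.02027042912840857
scene [[0.6592, -0.1779, 0.065], [0.6408, -0.1825, 0.08], [0.6285, -0.1856, 0.09]]
side [[0.682, -0.1486, 0.065], [0.6685, -0.1647, 0.08], [0.6595, -0.1755, 0.09]]
```

Call:
{"api": "move_arm", "payload": {
  "slide": [
    [0, 0, 0.5],
    [0, 0, 1],
    [0, 0, 1.5],
    [0, 0, 1.5],
    [0, 0, 1.5]
  ],
  "roll": [0, 0, 0, 0, 0]
}}

```text
time: 3.05
position: [0.6238, -0.176, 0.0489]
tool_rot: [-2.221, -2.221, 0.001]
ft_force: [-0.6, 0.6, 0.4]
grip_width: 0.503
grip_force: 0.0
```

Run:
```python
from h import *
c=cams.get_calibration('wrist');
for z in(.08,.088):print('white by wrist',onplane(c,(112,108),z) if 0 else '')
a,_=snap('scene','a3.png');b,_=snap('side','b3.png')
# brightened: black gripper vs. background
f=lambda im,x,y:cv2.resize(np.clip(im[y:y+75,x:x+65].astype(float)*2.2,0,255).astype(np.uint8),None,fx=6,fy=6)
cv2.imwrite('pics/c3.png',np.hstack([f(a,410,200),f(b,395,220)]))
```

```text
white by wrist 
white by wrist
```

View pics/c3.png

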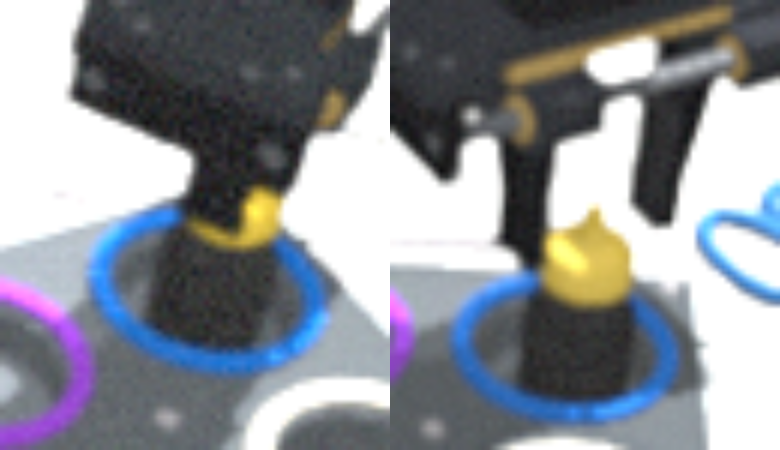

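The tips have come down about 15 mm and still sit roughly 29 mm above the reported TCP. At side crop (535,270) they only overlap the top of the cap. I'll go down 1.2 cm more, which still clears the collar either way, then close.

Call:
{"api": "move_arm", "payload": {
  "slide": [
    [0, 0, 0.6],
    [0, 0, 1.2],
    [0, 0, 1.2],
    [0, 0, 1.2]
  ],
  "roll": [0, 0, 0, 0]
}}

```text
time: 3.55
position: [0.6237, -0.176, 0.0368]
tool_rot: [-2.221, -2.221, 0.001]
ft_force: [-0.3, -0.4, -0.4]
grip_width: 0.505
grip_force: 0.0
```

Call:
{"api": "move_arm", "payload": {
  "slide": [
    [0, 0, 0],
    [0, 0, 0],
    [0, 0, 0],
    [0, 0, 0],
    [0, 0, 0],
    [0, 0, 0],
    [0, 0, 0],
    [0, 0, 0]
  ],
  "roll": [0, 0, 0, 0, 0, 0, 0, 0],
  "gripper": 2.4,
  "squeeze": 12
}}

```text
time: 4.35
position: [0.6243, -0.1761, 0.0375]
tool_rot: [2.221, 2.221, 0.0]
ft_force: [-0.6, 0.2, 2.0]
grip_width: 0.346
grip_force: 12.0
```

Run:
```python
from h import *
a,_=snap('scene','a4.png');b,_=snap('side','b4.png')
f=lambda im,x,y:cv2.resize(np.clip(im[y:y+75,x:x+65].astype(float)*2.2,0,255).astype(np.uint8),None,fx=6,fy=6)
cv2.imwrite('pics/c4.png',np.hstack([f(a,410,200),f(b,395,220)]))
```

```text
(no output)
```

View pics/c4.png

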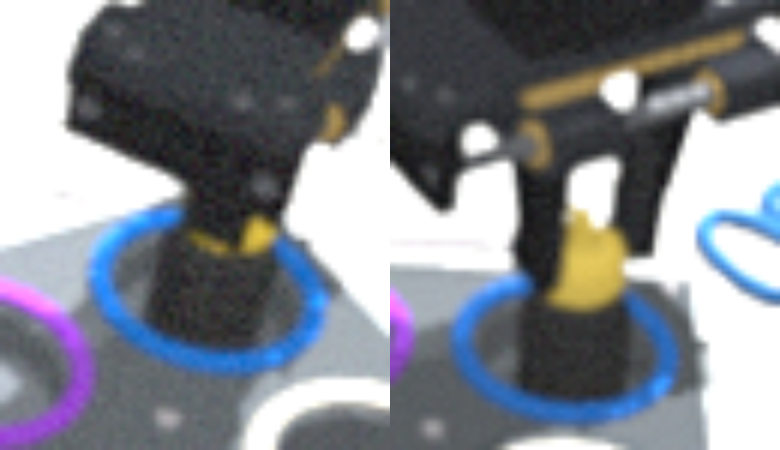

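The grip is on the cap: width is 30 mm and force is 12 N, with the tips at the cap's lower edge. Lifting, then moving over the yellow well.

Call:
{"api": "move_arm", "payload": {
  "slide": [
    [0, 0, -0.3],
    [0, 0, -1],
    [0, 0, -2],
    [0, 0, -3],
    [0, 0, -4],
    [0, 0, -5],
    [0, 0, -5],
    [-0.3, -1.5, -5],
    [-0.8, -3.5, -5],
    [-1.3, -5.5, -5],
    [-1.8, -7.5, -5],
    [-2.3, -9.5, -5],
    [-2.8, -11.5, -5],
    [-3.1, -13, -5],
    [-3.1, -13, -5],
    [-3.1, -13, -5],
    [-3.1, -13, -5]
  ],
  "roll": [0, 0, 0, 0, 0, 0, 0, 0, 0, 0, 0, 0, 0, 0, 0, 0, 0],
  "squeeze": 16
}}

```text
time: 6.15
position: [0.495, -0.2066, 0.0874]
tool_rot: [2.22, 2.222, 0.001]
ft_force: [-0.3, -1.0, -0.9]
grip_width: 0.341
grip_force: 16.0
```

Run:
```python
from h import *
a,_=snap('scene','a5.png');b,_=snap('side','b5.png')
f=lambda im,x,y:cv2.resize(np.clip(im[y:y+100,x:x+100].astype(float)*2,0,255).astype(np.uint8),None,fx=4,fy=4)
cv2.imwrite('pics/c5.png',np.hstack([f(a,380,220),f(b,340,230)]))
for n in('scene','side'):
    c=cams.get_calibration(n)
    pr=lambda P:cv2.projectPoints(np.array(P,float),cv2.Rodrigues(c['R'])[0],np.array(c['t']),c['mtx'],np.array(c['dist_coeffs']))[0][:,0].round(1).tolist()
    print(n,'expected base/bodytop axis points',pr([[.494,-.2068,.06],[.494,-.2068,.112]]))
```

```text
scene expected base/bodytop axis points [[433.6, 282.0], [439.2, 262.0]]
side expected base/bodytop axis points [[379.0, 293.5], [380.4, 273.0]]
```

View pics/c5.png

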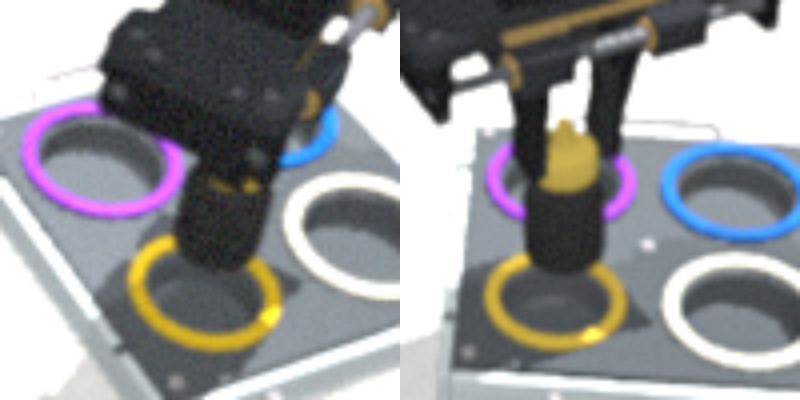

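The dropper hangs upright over the yellow well, with its base centre at scene crop (214,249) against an expected (214,248), and about 1.5 px right in side. I'll correct x by −2 mm and lower it.

Call:
{"api": "move_arm", "payload": {
  "slide": [
    [0, -0.2, 0],
    [0, -0.2, 0.8],
    [0, -0.2, 1.6],
    [0, -0.2, 2.4],
    [0, -0.2, 3.2],
    [0, -0.2, 3.8],
    [0, -0.2, 4.3],
    [0, -0.2, 4.6],
    [0, -0.2, 4.8],
    [0, -0.2, 4.9],
    [0, -0.2, 4.9],
    [0, -0.2, 4.9]
  ],
  "roll": [0, 0, 0, 0, 0, 0, 0, 0, 0, 0, 0, 0]
}}

```text
time: 7.45
position: [0.4923, -0.2071, 0.0386]
tool_rot: [2.221, 2.221, 0.0]
ft_force: [-0.5, 0.6, -1.1]
grip_width: 0.342
grip_force: 16.0
```

Call:
{"api": "move_arm", "payload": {
  "slide": [
    [0, 0, 0.05],
    [0, 0, 0.1],
    [0, 0, 0.1],
    [0, 0, 0.1]
  ],
  "roll": [0, 0, 0, 0]
}}

```text
time: 7.85
position: [0.4922, -0.2071, 0.0375]
tool_rot: [2.221, 2.221, 0.0]
ft_force: [1.2, 0.2, 1.0]
grip_width: 0.341
grip_force: 16.0
```

Run:
```python
from h import *
a,_=snap('scene','a6.png');b,_=snap('side','b6.png')
f=lambda im,x,y:cv2.resize(np.clip(im[y:y+100,x:x+100].astype(float)*2,0,255).astype(np.uint8),None,fx=4,fy=4)
cv2.imwrite('pics/c6.png',np.hstack([f(a,380,220),f(b,340,230)]))
```

```text
(no output)
```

View pics/c6.png

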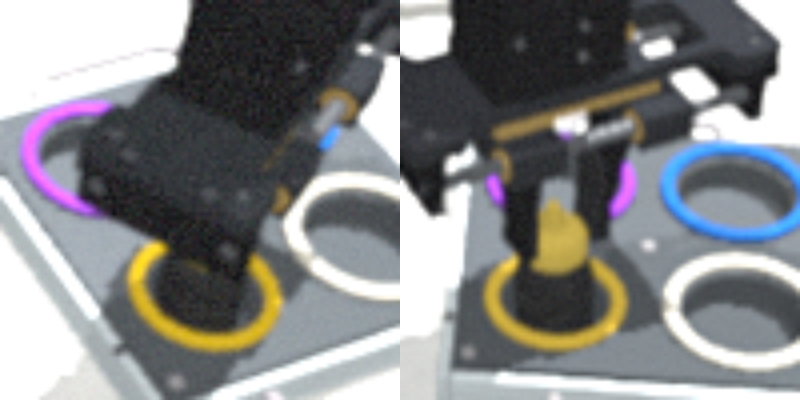

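The dropper sits in the yellow well, with cap at side crop (562,245) and body centred in the collar. Contact is felt, so I'm releasing it.

Call:
{"api": "move_arm", "payload": {
  "slide": [
    [0, 0, 0.05],
    [0, 0, 0.05],
    [0, 0, 0.05],
    [0, 0, 0.05],
    [0, 0, 0.05],
    [0, 0, 0.05]
  ],
  "roll": [0, 0, 0, 0, 0, 0],
  "gripper": 4.6
}}

```text
time: 8.55
position: [0.492, -0.207, 0.0367]
tool_rot: [-2.221, -2.221, 0.0]
ft_force: [-0.4, 0.5, 0.1]
grip_width: 0.526
grip_force: 0.0
```

Call:
{"api": "move_arm", "payload": {
  "slide": [
    [0, 0, -1],
    [0, 0, -2],
    [0, 0, -4],
    [0, 0, -6],
    [0, 0, -8],
    [0, 0, -10],
    [4, -0.3, -10],
    [8, -0.6, -10],
    [12, -1, -10],
    [16, -1.3, -10],
    [20, -1.6, -10],
    [24, -2, -10],
    [28, -2.3, -10],
    [31.4, -2.5, -10],
    [31.4, -2.5, -10],
    [31.4, -2.5, -10]
  ],
  "roll": [0, 0, 0, 0, 0, 0, 0, 0, 0, 0, 0, 0, 0, 0, 0, 0]
}}

```text
time: 10.15
position: [0.4673, 0.1074, 0.1377]
tool_rot: [2.218, 2.223, 0.001]
ft_force: [-0.6, -0.3, -0.1]
grip_width: 0.531
grip_force: 0.0
```

Run:
```python
from h import *
a,_=snap('scene','a7.png');b,_=snap('side','b7.png')
f=lambda im,x,y:cv2.resize(np.clip(im[y:y+100,x:x+100].astype(float)*1.5,0,255).astype(np.uint8),None,fx=4,fy=4)
cv2.imwrite('pics/c7.png',np.hstack([f(a,235,130),f(b,350,230)]))
C=cams.get_calibration('side');print('spn base',onplane(C,(410,183),0),onplane(C,(400,170),0.0),'tube rack',onplane(C,(325,165),.05))
print(monitor.get_state()['position'])
```

```text
spn base [0.85731568 0.25143493 0.        ] [0.87499967 0.33878463 0.        ] tube rack [0.63422608 0.37938732 0.05      ]
[0.46745095 0.10560781 0.1372848 ]
```

View pics/c7.png

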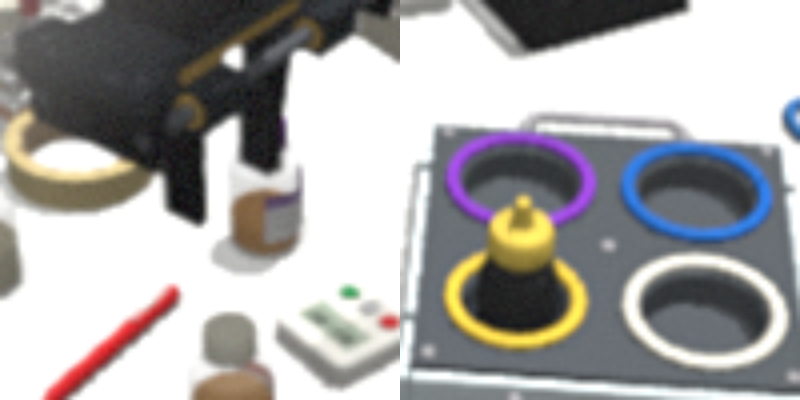

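The dropper stands upright in the yellow well (cap at right crop (523,240)). The gripper is above the white bottle, with its cap at left crop (230,338). Descending onto the white cap.

Call:
{"api": "move_arm", "payload": {
  "slide": [
    [0, 0, 1.5],
    [0, 0, 3],
    [0, 0, 4.5],
    [0, 0, 6],
    [0, 0, 7.2],
    [0, 0, 8.2],
    [0, 0, 8.9],
    [0, 0, 9.3],
    [0, 0, 9.3],
    [0, 0, 9.3]
  ],
  "roll": [0, 0, 0, 0, 0, 0, 0, 0, 0, 0]
}}

```text
time: 11.25
position: [0.4674, 0.1071, 0.0442]
tool_rot: [2.221, 2.221, 0.001]
ft_force: [-1.0, 0.1, 0.3]
grip_width: 0.529
grip_force: 0.0
```

Run:
```python
from h import *
a,_=snap('scene','a8.png');b,_=snap('side','b8.png')
f=lambda im,x,y:cv2.resize(np.clip(im[y:y+75,x:x+65].astype(float)*1.6,0,255).astype(np.uint8),None,fx=6,fy=6)
cv2.imwrite('pics/c8.png',np.hstack([f(a,260,175),f(b,275,180)]))
```

```text
(no output)
```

View pics/c8.png

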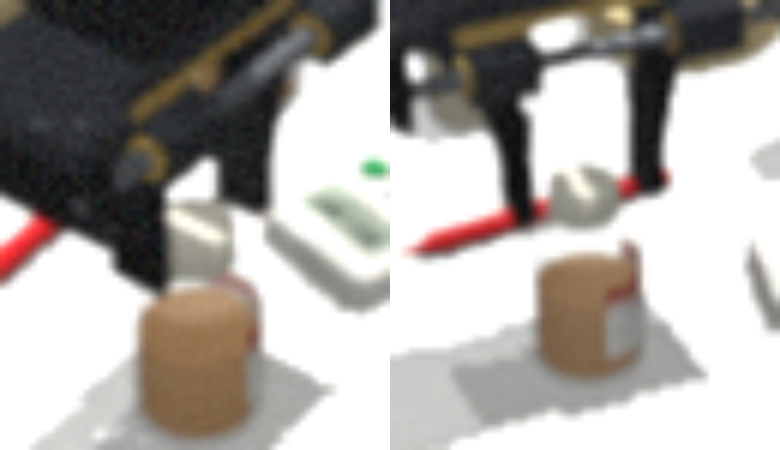

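The fingers straddle the white cap, with tips at side crop (523,220) and (648,188) about level with the cap's middle. I'll go 6 mm lower and close.

Call:
{"api": "move_arm", "payload": {
  "slide": [
    [0, 0, 0.3],
    [0, 0, 0.6],
    [0, 0, 0.6]
  ],
  "roll": [0, 0, 0]
}}

```text
time: 11.65
position: [0.4666, 0.1069, 0.0373]
tool_rot: [-2.221, -2.221, 0.001]
ft_force: [0.0, -0.5, -0.8]
grip_width: 0.529
grip_force: 0.0
```

Call:
{"api": "move_arm", "payload": {
  "slide": [
    [0, 0, 0],
    [0, 0, 0],
    [0, 0, 0],
    [0, 0, 0],
    [0, 0, 0],
    [0, 0, 0],
    [0, 0, 0],
    [0, 0, 0]
  ],
  "roll": [0, 0, 0, 0, 0, 0, 0, 0],
  "gripper": 2.2,
  "squeeze": 20
}}

```text
time: 12.45
position: [0.4674, 0.1071, 0.0382]
tool_rot: [2.221, 2.221, 0.001]
ft_force: [-1.3, -0.8, 5.5]
grip_width: 0.33
grip_force: 20.0
```

Call:
{"api": "move_arm", "payload": {
  "slide": [
    [0, 0, -0.5],
    [0, 0, -1.5],
    [0, 0, -3],
    [0, 0, -5],
    [0, 0, -7],
    [0, 0, -9],
    [0, 0, -10],
    [-1.5, 0.45, -10],
    [-4.5, 1.35, -10],
    [-8, 2.4, -10],
    [-11.5, 3.45, -10],
    [-15, 4.5, -10],
    [-18.5, 5.55, -10],
    [-22, 6.6, -10],
    [-25.5, 7.65, -10],
    [-29, 8.7, -10],
    [-32, 9.6, -10],
    [-34.5, 10.4, -10],
    [-36.1, 10.85, -10],
    [-36.1, 10.85, -10]
  ],
  "roll": [0, 0, 0, 0, 0, 0, 0, 0, 0, 0, 0, 0, 0, 0, 0, 0, 0, 0, 0, 0]
}}

```text
time: 14.45
position: [0.5748, -0.2568, 0.137]
tool_rot: [-2.225, -2.217, 0.002]
ft_force: [-0.2, -0.2, -0.7]
grip_width: 0.332
grip_force: 20.0
```

Call:
{"api": "move_arm", "payload": {
  "slide": [
    [0, 0, 0],
    [0, 0, 0],
    [0, 0, 1.5],
    [0, 0, 3],
    [0, 0, 4]
  ],
  "roll": [0, 0, 0, 0, 0]
}}

```text
time: 14.95
position: [0.5743, -0.2528, 0.0953]
tool_rot: [-2.219, -2.22, 0.002]
ft_force: [-0.0, 0.2, -1.8]
grip_width: 0.335
grip_force: 20.0
```

Run:
```python
from h import *
a,_=snap('scene','a9.png');b,_=snap('side','b9.png')
f=lambda im,x,y:cv2.resize(np.clip(im[y:y+100,x:x+100].astype(float)*1.6,0,255).astype(np.uint8),None,fx=4,fy=4)
cv2.imwrite('pics/c9.png',np.hstack([f(a,410,200),f(b,370,230)]))
for n in('scene','side'):
    c=cams.get_calibration(n)
    print(n,cv2.projectPoints(np.array([[.5759,-.254,.06]]),cv2.Rodrigues(c['R'])[0],np.array(c['t']),c['mtx'],np.array(c['dist_coeffs']))[0][:,0].round(1).tolist())
```

```text
scene [[475.5, 268.0]]
side [[427.3, 296.3]]
```

View pics/c9.png

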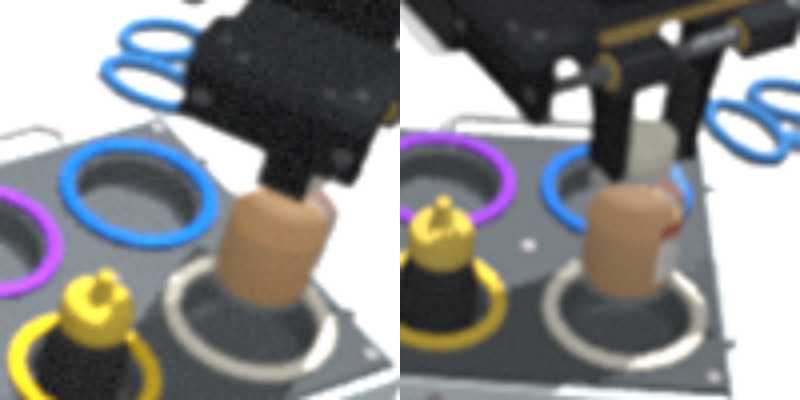

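The bottle hangs over the white well, with cap at right crop (652,148) and base near (622,290). It looks slightly tilted, so I'll measure the lean from the liquid's midline in both views.

```bash
cat > tilt.py <<'E'
from h import *
def line(im,box,lo,hi):
    x0,y0,x1,y1=box;h=cv2.cvtColor(im,cv2.COLOR_BGR2HSV)[y0:y1,x0:x1]
    m=cv2.inRange(h,np.array(lo),np.array(hi));k=big(m);mm=np.zeros_like(m);cv2.drawContours(mm,[k],-1,1,-1)
    ys=np.where(mm.any(1))[0];ys=ys[5:-7]
    mid=np.array([np.where(mm[y])[0][[0,-1]].mean() for y in ys]);w=np.array([np.ptp(np.where(mm[y])[0]) for y in ys])
    p=np.polyfit(ys,mid,1);return p[0],(x0+np.polyval(p,ys.mean()),y0+ys.mean()),w,mm.shape,(np.where(mm.any(1))[0]+y0)[[0,-1]]
def big(m): return max(cv2.findContours(m,cv2.RETR_EXTERNAL,cv2.CHAIN_APPROX_NONE)[0],key=cv2.contourArea)
def run(fa,fb,ba,bb,lo,hi,P):
    for n,f,b in(('scene',fa,ba),('side',fb,bb)):
        s,uv,w,_,r=line(cv2.imread('pics/'+f),b,lo,hi);c=cams.get_calibration(n)
        q=cv2.projectPoints(np.array([[*P,.06],[*P,.10]]),cv2.Rodrigues(c['R'])[0],np.array(c['t']),c['mtx'],np.array(c['dist_coeffs']))[0][:,0]
        d=q[1]-q[0];print(n,'slope',round(s,3),'upright',round(d[0]/d[1],3),'mid',np.round(uv,1),'rows',r,'w',w,'proj',q.round(1).tolist())
E
python3 - <<'E'
from tilt import *
B=((8,60,40),(22,200,255))
run('a9.png','b9.png',(460,245,500,280),(412,270,440,308),*B,(.5759,-.254))
run('a3.png','b3.png',(275,215,310,250),(296,218,325,250),*B,(.4672,.107))
E
```

```text
scene slope -0.226 upright -0.363 mid [477.4 260. ] rows [246 276] w [20 21 21 22 24 24 24 25 24 24 25 24 24 24 24 23 23 22 21] proj [[475.5, 268.0], [481.0, 252.9]]
side slope -0.293 upright -0.146 mid [426.1 289. ] rows [276 304] w [20 22 22 22 21 20 19 18 17 19 18 18 17 17 17 17 17] proj [[427.3, 296.3], [429.6, 280.6]]
scene slope -0.069 upright 0.024 mid [292.2 234. ] rows [223 247] w [18 18 18 18 17 17 16 16 16 16 16 16 16] proj [[292.0, 221.4], [291.6, 206.4]]
side slope -0.183 upright 0.043 mid [305.4 231. ] rows [222 242] w [14 11 11 11 10 10 10 10 10] proj [[307.1, 219.0], [306.5, 204.9]]
```

The label biases those slopes. The outlines put the base at about scene crop (265,280) and side crop (630,275), against expected (264,274) and (632,267), so it is centred. I'll lower gently and watch the force.

Call:
{"api": "move_arm", "payload": {
  "slide": [
    [0, 0, 0.5],
    [0, 0, 1],
    [0, 0, 1.5],
    [0, 0, 2],
    [0, 0, 2],
    [0, 0, 2]
  ],
  "roll": [0, 0, 0, 0, 0, 0]
}}

```text
time: 15.65
position: [0.5755, -0.254, 0.0777]
tool_rot: [-2.221, -2.221, 0.0]
ft_force: [0.5, 0.8, -0.3]
grip_width: 0.334
grip_force: 20.0
```

Call:
{"api": "move_arm", "payload": {
  "slide": [
    [0, 0, 0.5],
    [0, 0, 1],
    [0, 0, 1.5],
    [0, 0, 2],
    [0, 0, 2.4],
    [0, 0, 2.7],
    [0, 0, 2.7]
  ],
  "roll": [0, 0, 0, 0, 0, 0, 0]
}}

```text
time: 16.35
position: [0.5752, -0.2539, 0.0502]
tool_rot: [-2.221, -2.221, 0.001]
ft_force: [-0.3, -0.3, -1.4]
grip_width: 0.337
grip_force: 20.0
```

Call:
{"api": "move_arm", "payload": {
  "slide": [
    [0, 0, 0.1],
    [0, 0, 0.2],
    [0, 0, 0.3],
    [0, 0, 0.3]
  ],
  "roll": [0, 0, 0, 0]
}}

```text
time: 16.75
position: [0.5758, -0.2541, 0.0483]
tool_rot: [2.221, 2.221, 0.001]
ft_force: [-0.2, -0.1, 2.5]
grip_width: 0.334
grip_force: 20.0
```

Call:
{"api": "move_arm", "payload": {
  "slide": [
    [0, 0, 0.1],
    [0, 0, 0.1],
    [0, 0, 0.1],
    [0, 0, 0.1],
    [0, 0, 0.1],
    [0, 0, 0.1],
    [0, 0, -1],
    [0, 0, -2],
    [0, 0, -4],
    [0, 0, -6],
    [0, 0, -8],
    [0, 0, -10],
    [0, 0, -10]
  ],
  "roll": [0, 0, 0, 0, 0, 0, 0, 0, 0, 0, 0, 0, 0],
  "gripper": 5.2
}}

```text
time: 18.05
position: [0.5775, -0.255, 0.1518]
tool_rot: [2.217, 2.217, 0.004]
ft_force: [-0.4, -0.3, -0.1]
grip_width: 0.599
grip_force: 0.0
```

Call:
{"api": "move_arm", "payload": {
  "slide": [
    [3, 0.4, 0],
    [7, 0.8, 0],
    [11, 1.3, 0],
    [15, 1.8, 0],
    [19, 2.3, 0],
    [23, 2.7, 0],
    [27, 3.2, 0],
    [31, 3.7, 0],
    [35, 4.2, 0],
    [39, 4.6, 0],
    [43, 5.1, 0],
    [46.8, 5.55, 0],
    [46.8, 5.55, 0],
    [46.8, 5.55, 0],
    [46.8, 5.55, 0]
  ],
  "roll": [0, 0, 0, 0, 0, 0, 0, 0, 0, 0, 0, 0, 0, 0, 0]
}}

```text
time: 19.55
position: [0.631, 0.2121, 0.1471]
tool_rot: [2.223, 2.219, -0.003]
ft_force: [0.1, -0.6, -0.4]
grip_width: 0.595
grip_force: 0.0
```

Run:
```python
from h import *
a,_=snap('scene','a10.png');b,_=snap('side','b10.png')
f=lambda im,x,y,w,k:cv2.resize(np.clip(im[y:y+w,x:x+w].astype(float)*1.5,0,255).astype(np.uint8),None,fx=k,fy=k)
t=[f(a,380,205,130,3),f(b,340,230,130,3)]
cv2.imwrite('pics/c10.png',np.hstack(t))
print(monitor.get_state()['position'])
```

```text
[0.63132648 0.21178067 0.14756278]
```

View pics/c10.png

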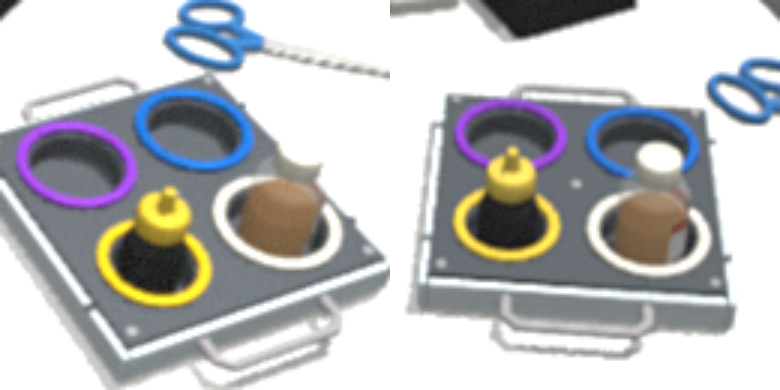

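The white bottle stands seated in the white well (scene crop (283,210)) and the dropper stands in the yellow well (left crop (158,245)). The purple and blue wells are empty. Now grasping the purple bottle.

Call:
{"api": "move_arm", "payload": {
  "slide": [
    [0.1, 0, 2],
    [0.1, 0, 4],
    [0.1, 0, 5.5],
    [0.1, 0, 7],
    [0.1, 0, 8.2],
    [0.1, 0, 9.2],
    [0.1, 0, 10],
    [0.1, 0, 10.5],
    [0.1, 0, 10.8],
    [0.1, 0, 10.8],
    [0.1, 0, 10.8]
  ],
  "roll": [0, 0, 0, 0, 0, 0, 0, 0, 0, 0, 0]
}}

```text
time: 20.75
position: [0.6314, 0.2152, 0.0402]
tool_rot: [2.221, 2.221, 0.001]
ft_force: [1.2, 0.3, -0.2]
grip_width: 0.599
grip_force: 0.0
```

Call:
{"api": "move_arm", "payload": {
  "slide": [
    [0, 0, 0],
    [0, 0, 0],
    [0, 0, 0],
    [0, 0, 0],
    [0, 0, 0],
    [0, 0, 0],
    [0, 0, 0],
    [0, 0, 0],
    [0, 0, 0],
    [0, 0, 0]
  ],
  "roll": [0, 0, 0, 0, 0, 0, 0, 0, 0, 0],
  "gripper": 2.2,
  "squeeze": 20
}}

```text
time: 21.75
position: [0.6312, 0.215, 0.0399]
tool_rot: [2.221, 2.221, 0.001]
ft_force: [-0.6, 0.7, 1.3]
grip_width: 0.331
grip_force: 20.0
```

Call:
{"api": "move_arm", "payload": {
  "slide": [
    [0, 0, -0.5],
    [0, 0, -1.5],
    [0, 0, -3],
    [0, 0, -5],
    [0, 0, -7],
    [0, 0, -9],
    [0, 0, -10],
    [-1, -0.3, -10],
    [-3, -0.8, -10],
    [-6, -1.6, -10],
    [-9, -2.4, -10],
    [-12, -3.2, -10],
    [-15, -4, -10],
    [-18, -4.7, -10],
    [-21, -5.5, -10],
    [-24, -6.3, -10],
    [-27, -7.1, -10],
    [-30, -7.9, -10],
    [-32, -8.4, -10],
    [-33, -8.7, -10]
  ],
  "roll": [0, 0, 0, 0, 0, 0, 0, 0, 0, 0, 0, 0, 0, 0, 0, 0, 0, 0, 0, 0]
}}

```text
time: 23.75
position: [0.5411, -0.1195, 0.1385]
tool_rot: [-2.227, -2.214, 0.004]
ft_force: [1.0, 0.8, -1.7]
grip_width: 0.329
grip_force: 20.0
```

Call:
{"api": "move_arm", "payload": {
  "slide": [
    [-0.5, -0.1, 0],
    [-1, -0.25, 0],
    [-1, -0.25, 0],
    [-1, -0.25, 1],
    [-1, -0.25, 2.5],
    [-1, -0.25, 4],
    [-1, -0.25, 4],
    [-1, -0.25, 4]
  ],
  "roll": [0, 0, 0, 0, 0, 0, 0, 0]
}}

```text
time: 24.55
position: [0.5409, -0.1247, 0.0987]
tool_rot: [-2.22, -2.221, 0.002]
ft_force: [0.2, -0.6, -0.6]
grip_width: 0.332
grip_force: 20.0
```

Run:
```python
from h import *
a,_=snap('scene','a11.png');b,_=snap('side','b11.png')
f=lambda im,x,y:cv2.resize(np.clip(im[y:y+100,x:x+100].astype(float)*1.6,0,255).astype(np.uint8),None,fx=4,fy=4)
cv2.imwrite('pics/c11.png',np.hstack([f(a,360,190),f(b,330,210)]))
for n in('scene','side'):
    c=cams.get_calibration(n)
    print(n,((cv2.projectPoints(np.array([[.5418,-.1258,.07],[.5418,-.1258,.13]]),cv2.Rodrigues(c['R'])[0],np.array(c['t']),c['mtx'],np.array(c['dist_coeffs']))[0][:,0]-([360,190] if n=='scene' else [330,210]))*4).round(0).tolist())
```

```text
scene [[192.0, 222.0], [211.0, 128.0]]
side [[202.0, 202.0], [208.0, 109.0]]
```

View pics/c11.png

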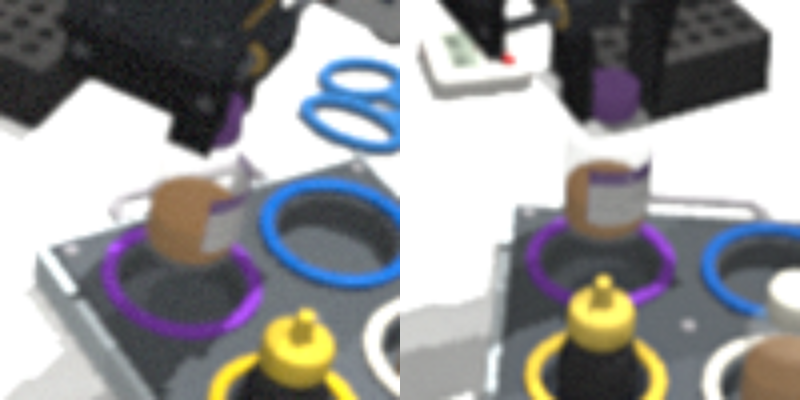

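The purple bottle hangs upright and centred, with its base at scene crop (194,240) against an expected (190,238) and at side (607,220) against (601,217). That view was my 15th picture, one over the limit of 14, so the remaining checks will be numeric only. Lowering.

Call:
{"api": "move_arm", "payload": {
  "slide": [
    [0, 0, 0.7],
    [0, 0, 1.4],
    [0, 0, 2.1],
    [0, 0, 2.8],
    [0, 0, 3.5],
    [0, 0, 4.1],
    [0, 0, 4.5],
    [0, 0, 4.7],
    [0, 0, 4.7]
  ],
  "roll": [0, 0, 0, 0, 0, 0, 0, 0, 0]
}}

```text
time: 25.55
position: [0.5414, -0.125, 0.0525]
tool_rot: [-2.221, -2.221, 0.0]
ft_force: [0.0, -1.0, -0.9]
grip_width: 0.333
grip_force: 20.0
```

Call:
{"api": "move_arm", "payload": {
  "slide": [
    [0, 0, 0.1],
    [0, 0, 0.2],
    [0, 0, 0.3],
    [0, 0, 0.3]
  ],
  "roll": [0, 0, 0, 0]
}}

```text
time: 25.95
position: [0.5417, -0.1251, 0.0499]
tool_rot: [2.221, 2.221, 0.0]
ft_force: [-0.5, 0.6, -0.7]
grip_width: 0.328
grip_force: 20.0
```

No contact yet, so I'll go down in small steps.

Call:
{"api": "move_arm", "payload": {
  "slide": [
    [0, 0, 0.05],
    [0, 0, 0.1],
    [0, 0, 0.1]
  ],
  "roll": [0, 0, 0]
}}

```text
time: 26.25
position: [0.5421, -0.1252, 0.0497]
tool_rot: [2.221, 2.221, 0.001]
ft_force: [-0.6, 0.6, 4.6]
grip_width: 0.333
grip_force: 20.0
```

Call:
{"api": "move_arm", "payload": {
  "slide": [
    [0, 0, 0.05],
    [0, 0, 0.1],
    [0, 0, 0.1]
  ],
  "roll": [0, 0, 0]
}}

```text
time: 26.55
position: [0.5426, -0.1251, 0.0496]
tool_rot: [2.22, 2.22, 0.002]
ft_force: [-0.9, 1.3, 8.6]
grip_width: 0.33
grip_force: 20.0
```

Call:
{"api": "move_arm", "payload": {
  "slide": [
    [0, 0, -0.1],
    [0, 0, -0.1],
    [0, 0, -0.1],
    [0, 0, -0.1],
    [0, 0, -0.1],
    [0, 0, -0.1],
    [0, 0, -1],
    [0, 0, -2],
    [0, 0, -4],
    [0, 0, -6],
    [0, 0, -8],
    [0, 0, -10],
    [0, 0, -10]
  ],
  "roll": [0, 0, 0, 0, 0, 0, 0, 0, 0, 0, 0, 0, 0],
  "gripper": 5.2
}}

```text
time: 27.85
position: [0.5441, -0.1255, 0.1521]
tool_rot: [2.217, 2.217, 0.006]
ft_force: [-0.1, -0.0, -0.2]
grip_width: 0.594
grip_force: 0.0
```

Call:
{"api": "move_arm", "payload": {
  "slide": [
    [3, -0.3, 0],
    [7, -0.8, 0],
    [11, -1.2, 0],
    [15, -1.6, 0],
    [19, -2.1, 0],
    [23, -2.5, 0],
    [27, -2.9, 0],
    [31, -3.4, 0],
    [35, -3.8, 0],
    [39, -4.2, 0],
    [42, -4.6, 0],
    [44.7, -4.85, 0],
    [44.7, -4.85, 0],
    [44.7, -4.85, 0],
    [44.7, -4.85, 0]
  ],
  "roll": [0, 0, 0, 0, 0, 0, 0, 0, 0, 0, 0, 0, 0, 0, 0]
}}

```text
time: 29.35
position: [0.4935, 0.3204, 0.1474]
tool_rot: [2.223, 2.219, -0.001]
ft_force: [-0.1, 0.2, 0.2]
grip_width: 0.596
grip_force: 0.0
```

```bash
cat > caps.py <<'E'
from meas import *
def cap(c,z,bs,bd,fs,fd):
    o=[]
    for n,b,f in(('scene',bs,fs),('side',bd,fd)):
        im=cv2.imread('pics/'+f);m=mask(im,c,b);k,l,st,ce=cv2.connectedComponentsWithStats(m)
        i=1+np.argmax(st[1:,4]);uv=(st[i,0]+(st[i,2]-1)/2,st[i,1]+(st[i,3]-1)/2);cal=S[n][1];o.append(ray(cal,uv));print(c,n,np.round(uv,1),st[i].tolist(),onplane(cal,uv,z).round(4).tolist())
    (a,d),(b,e)=o;s=np.linalg.lstsq(np.c_[d,-e],b-a,rcond=None)[0];print(' tri',np.round((a+d*s[0]+b+e*s[1])/2,4))
E
python3 - <<'E'
from caps import *
snap('scene','a12.png');snap('side','b12.png')
cap('purple',.09,(395,215,425,250),(365,235,395,262),'a12.png','b12.png')
cap('white',.09,(462,245,495,266),(415,270,445,290),'a12.png','b12.png')
cap('blue',.08,(210,160,245,182),(272,165,300,184),'a12.png','b12.png')
print(monitor.get_state()['position'])
E
```

```text
purple scene [405.5 240.5] [395, 232, 22, 18, 215] [0.5304, -0.1233, 0.09]
purple side [381.5 253.5] [376, 248, 12, 12, 120] [0.5418, -0.1277, 0.09]
 tri [ 0.5475 -0.1166  0.0776]
white scene [480. 255.] [466, 245, 29, 21, 388] [0.581, -0.2528, 0.09]
white side [429.5 282. ] [423, 278, 14, 9, 101] [0.5811, -0.2478, 0.09]
 tri [ 0.5763 -0.2534  0.095 ]Traceback (most recent call last):
  File "<stdin>", line 5, in <module>
  File "caps.py", line 6, in cap
    i=1+np.argmax(st[1:,4]);uv=(st[i,0]+(st[i,2]-1)/2,st[i,1]+(st[i,3]-1)/2);cal=S[n][1];o.append(ray(cal,uv));print(c,n,np.round(uv,1),st[i].tolist(),onplane(cal,uv,z).round(4).tolist())
        ~~~~~~~~~^^^^^^^^^^
    return _wrapfunc(a, 'argmax', axis=axis, out=out, **kwds)
    return bound(*args, **kwds)
ValueError: attempt to get argmax of an empty sequence
```

The purple cap is at (0.542,−0.128) at its seated height, so it is placed. Now descending on the blue bottle.

Call:
{"api": "move_arm", "payload": {
  "slide": [
    [0.1, 0, 2],
    [0.1, 0, 4],
    [0.1, 0, 5.5],
    [0.1, 0, 7],
    [0.1, 0, 8.2],
    [0.1, 0, 9.2],
    [0.1, 0, 10],
    [0.1, 0, 10.5],
    [0.1, 0, 10.8],
    [0.1, 0, 10.8],
    [0.1, 0, 10.8]
  ],
  "roll": [0, 0, 0, 0, 0, 0, 0, 0, 0, 0, 0]
}}

```text
time: 30.55
position: [0.4933, 0.3232, 0.0402]
tool_rot: [2.221, 2.221, 0.001]
ft_force: [-0.3, 0.3, 1.1]
grip_width: 0.6
grip_force: 0.0
```

Run:
```python
from caps import *
snap('scene','a13.png');snap('side','b13.png')
for n,f,b in(('side','b13.png',(272,165,302,186)),('scene','a13.png',(212,155,245,185))):
    m=mask(cv2.imread('pics/'+f),'blue',b);ys,xs=np.where(m);print(n,len(xs),(xs.min(),xs.max(),ys.min(),ys.max()) if len(xs) else '')
    m=mask(cv2.imread('pics/'+n+'0.png'),'blue',b);ys,xs=np.where(m);print(' before',len(xs),(xs.min(),xs.max(),ys.min(),ys.max()))
```

```text
side 49 (np.int64(283), np.int64(290), np.int64(170), np.int64(176))
 before 52 (np.int64(283), np.int64(290), np.int64(170), np.int64(176))
scene 34 (np.int64(224), np.int64(232), np.int64(168), np.int64(173))
 before 44 (np.int64(223), np.int64(232), np.int64(168), np.int64(172))
```

Call:
{"api": "move_arm", "payload": {
  "slide": [
    [-0.15, 0, 0],
    [-0.15, 0, 0],
    [-0.15, 0, 0],
    [-0.15, 0, 0],
    [-0.15, 0, 0],
    [-0.15, 0, 0],
    [-0.15, 0, 0],
    [-0.15, 0, 0],
    [-0.15, 0, 0],
    [-0.15, 0, 0]
  ],
  "roll": [0, 0, 0, 0, 0, 0, 0, 0, 0, 0],
  "gripper": 2.2,
  "squeeze": 20
}}

```text
time: 31.65
position: [0.4932, 0.3215, 0.0398]
tool_rot: [2.221, 2.221, 0.0]
ft_force: [-0.1, 0.0, -0.1]
grip_width: 0.326
grip_force: 20.0
```

Call:
{"api": "move_arm", "payload": {
  "slide": [
    [0, 0, -0.5],
    [0, 0, -1.5],
    [0, 0, -3],
    [0, 0, -5],
    [0, 0, -7],
    [0, 0, -9],
    [0, 0, -10.5],
    [0, 0, -11],
    [-1.5, 0.4, -11],
    [-4, 1, -11],
    [-7, 1.8, -11],
    [-10, 2.6, -11],
    [-13.5, 3.5, -11],
    [-17, 4.4, -11],
    [-20.5, 5.3, -11],
    [-24, 6.2, -11],
    [-27, 7, -11],
    [-30, 7.8, -11],
    [-32, 8.3, -11],
    [-33, 8.6, -11]
  ],
  "roll": [0, 0, 0, 0, 0, 0, 0, 0, 0, 0, 0, 0, 0, 0, 0, 0, 0, 0, 0, 0]
}}

```text
time: 33.65
position: [0.5781, -0.013, 0.1484]
tool_rot: [-2.226, -2.216, 0.004]
ft_force: [0.1, 0.6, -1.7]
grip_width: 0.331
grip_force: 20.0
```

Call:
{"api": "move_arm", "payload": {
  "slide": [
    [-1.5, 0.4, 0],
    [-4, 1, 0],
    [-7, 1.8, 0],
    [-10, 2.6, 0],
    [-13, 3.4, 0],
    [-15, 3.9, 0],
    [-16, 4.2, 0],
    [-16.5, 4.3, 0],
    [-16.5, 4.3, 0],
    [-16.5, 4.3, 1.5],
    [-16.5, 4.3, 3],
    [-16.5, 4.3, 4.5],
    [-16.5, 4.3, 5],
    [-16.5, 4.3, 5],
    [-16.5, 4.3, 5]
  ],
  "roll": [0, 0, 0, 0, 0, 0, 0, 0, 0, 0, 0, 0, 0, 0, 0]
}}

```text
time: 35.15
position: [0.6222, -0.1735, 0.0999]
tool_rot: [2.221, 2.221, 0.0]
ft_force: [0.4, 0.1, -1.3]
grip_width: 0.332
grip_force: 20.0
```

Run:
```python
from caps import *
A,_=snap('scene','a14.png');B,_=snap('side','b14.png')
P=[.6223,-.1737]
for n,im,ref in(('scene',A,'a10.png'),('side',B,'b10.png')):
    c=S[n][1];q=cv2.projectPoints(np.array([[*P,.06],[*P,.14]]),cv2.Rodrigues(c['R'])[0],np.array(c['t']),c['mtx'],np.array(c['dist_coeffs']))[0][:,0];print(n,'expect base,cap',q.round(1).tolist())
    x0,y0,x1,y1=int(q[1][0]-12),int(q[1][1]-12),int(q[1][0]+13),int(q[1][1]+9)
    m=mask(im,'blue',(x0,y0,x1,y1));ys,xs=np.where(m);print(' cap px',len(xs),(xs.min(),xs.max(),ys.min(),ys.max()) if len(xs) else '')
    # body silhouette by difference with the earlier empty-well view
    r=cv2.imread('pics/'+ref);d=np.abs(im.astype(int)-r).max(2)
    for y in range(int(q[0][1])-8,int(q[0][1])+11,3):
        xs=np.where(d[y,int(q[0][0])-25:int(q[0][0])+25]>40)[0]+int(q[0][0])-25;print(' row',y,(xs.min(),xs.max(),len(xs)) if len(xs) else '')
```

```text
scene expect base,cap [[447.0, 237.7], [455.7, 206.8]]
 cap px 57 (np.int64(443), np.int64(462), np.int64(197), np.int64(214))
 row 229 (np.int64(437), np.int64(461), 24)
 row 232 (np.int64(437), np.int64(460), 10)
 row 235 (np.int64(434), np.int64(459), 19)
 row 238 (np.int64(429), np.int64(455), 16)
 row 241 (np.int64(444), np.int64(458), 10)
 row 244 (np.int64(425), np.int64(461), 7)
 row 247 (np.int64(426), np.int64(463), 7)
side expect base,cap [[424.7, 267.1], [428.8, 235.9]]
 cap px 111 (np.int64(425), np.int64(436), np.int64(230), np.int64(241))
 row 259 (np.int64(415), np.int64(437), 23)
 row 262 (np.int64(415), np.int64(436), 20)
 row 265 (np.int64(417), np.int64(436), 20)
 row 268 (np.int64(419), np.int64(434), 16)
 row 271 (np.int64(407), np.int64(409), 3)
 row 274 (np.int64(406), np.int64(408), 3)
 row 277 (np.int64(406), np.int64(441), 5)
```

The base is within about 1 px of the expected position in both views. Lowering.

Call:
{"api": "move_arm", "payload": {
  "slide": [
    [0, 0, 0.7],
    [0, 0, 1.4],
    [0, 0, 2.1],
    [0, 0, 2.8],
    [0, 0, 3.5],
    [0, 0, 4.1],
    [0, 0, 4.5],
    [0, 0, 4.8],
    [0, 0, 4.8]
  ],
  "roll": [0, 0, 0, 0, 0, 0, 0, 0, 0]
}}

```text
time: 36.15
position: [0.6218, -0.1734, 0.0513]
tool_rot: [-2.221, -2.221, 0.0]
ft_force: [1.1, 0.1, -1.5]
grip_width: 0.329
grip_force: 20.0
```

Call:
{"api": "move_arm", "payload": {
  "slide": [
    [0, 0, 0.1],
    [0, 0, 0.2],
    [0, 0, 0.25],
    [0, 0, 0.25]
  ],
  "roll": [0, 0, 0, 0]
}}

```text
time: 36.55
position: [0.6224, -0.1737, 0.0498]
tool_rot: [2.221, 2.221, 0.001]
ft_force: [0.8, -0.6, -0.3]
grip_width: 0.33
grip_force: 20.0
```

Call:
{"api": "move_arm", "payload": {
  "slide": [
    [0, 0, 0.05],
    [0, 0, 0.05],
    [0, 0, 0.05]
  ],
  "roll": [0, 0, 0]
}}

```text
time: 36.85
position: [0.6226, -0.1737, 0.0497]
tool_rot: [2.221, 2.22, 0.001]
ft_force: [-0.2, 0.1, 4.4]
grip_width: 0.333
grip_force: 20.0
```

Call:
{"api": "move_arm", "payload": {
  "slide": [
    [0, 0, 0.05],
    [0, 0, 0.05],
    [0, 0, 0.05]
  ],
  "roll": [0, 0, 0]
}}

```text
time: 37.15
position: [0.6228, -0.1737, 0.0497]
tool_rot: [2.22, 2.22, 0.002]
ft_force: [-1.9, 0.3, 7.2]
grip_width: 0.335
grip_force: 20.0
```

Seated with firm contact. Releasing, rising and backing off to clear the view.

Call:
{"api": "move_arm", "payload": {
  "slide": [
    [0, 0, -0.1],
    [0, 0, -0.1],
    [0, 0, -0.1],
    [0, 0, -0.1],
    [0, 0, -0.1],
    [0, 0, -0.1],
    [0, 0, -1],
    [0, 0, -2],
    [0, 0, -4],
    [0, 0, -6],
    [0, 0, -8],
    [0, 0, -10],
    [0, 0, -10]
  ],
  "roll": [0, 0, 0, 0, 0, 0, 0, 0, 0, 0, 0, 0, 0],
  "gripper": 5.2
}}

```text
time: 38.45
position: [0.6246, -0.1741, 0.1531]
tool_rot: [2.217, 2.217, 0.006]
ft_force: [-0.4, 0.6, 0.5]
grip_width: 0.595
grip_force: 0.0
```

Call:
{"api": "move_arm", "payload": {
  "slide": [
    [4, 0, -2],
    [8, 0, -4],
    [12, 0, -4],
    [16, 0, -4],
    [20, 0, -4],
    [24, 0, -4],
    [24, 0, -4],
    [24, 0, -4],
    [24, 0, -4]
  ],
  "roll": [0, 0, 0, 0, 0, 0, 0, 0, 0]
}}

```text
time: 39.35
position: [0.622, 0.0647, 0.1879]
tool_rot: [2.223, 2.219, -0.002]
ft_force: [0.4, -1.4, -1.1]
grip_width: 0.595
grip_force: 0.0
```

Run:
```python
from caps import *
for i in(0,1):
    snap('scene',f'a15{i}.png');snap('side',f'b15{i}.png')
W={'purple':(.5418,-.1258,.09),'blue':(.6223,-.1737,.09),'white':(.5759,-.254,.09),'yellow':(.494,-.2068,.072)}
for c,P in W.items():
    for n,f in(('scene','a151.png'),('side','b151.png')):
        k=S[n][1];q=cv2.projectPoints(np.array([P]),cv2.Rodrigues(k['R'])[0],np.array(k['t']),k['mtx'],np.array(k['dist_coeffs']))[0][0,0]
        x,y=q.round().astype(int);m=mask(cv2.imread('pics/'+f),c,(x-9,y-8,x+10,y+6))
        M=cv2.moments(m,True);print(c,n,'expected',q.round(1),'seen',np.round([M['m10']/max(M['m00'],1),M['m01']/max(M['m00'],1)],1),M['m00'])
d=[int((np.abs(cv2.imread(f'pics/{v}150.png').astype(int)-cv2.imread(f'pics/{v}151.png'))[210:330,350:520].max(2)>50).sum()) for v in'ab'];print('changed px',d)
print(monitor.get_state()['position'],monitor.get_state()['time'])
```

```text
purple scene expected [409.5 237.9] seen [409.5 237.6] 149.0
purple side expected [381. 253.] seen [381.5 253. ] 121.0
blue scene expected [450.1 226.5] seen [450.9 225.1] 195.0
blue side expected [426.2 255.7] seen [426.4 255.8] 121.0
white scene expected [479.6 256.8] seen [481.6 253.9] 186.0
white side expected [429.  284.6] seen [429.6 282. ] 101.0
yellow scene expected [434.9 277.5] seen [433.9 276.8] 225.0
yellow side expected [379.3 288.9] seen [379.4 288.4] 200.0
changed px [0, 0]
[0.62213465 0.06479697 0.18819457] 39.55
```

```bash
python3 -c "
from bench import workorder
print(workorder.close_job())"
```

```text
the job is handed in; nothing more can be done
None
```

All four bottles are released and standing at rest in their matching wells, and the job is handed in at about 40 s robot time; I viewed 15 pictures, one over the limit of 14.

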